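# Clear the crush tester and zero its gauge

## Task

The last core has broken on the crush tester. Take the bench brush and sweep all three broken pieces off the platen sideways into the steel tray beside it (touch them with the brush only, not with the fingers), then stand the brush back on the bench top on its bristles and let it go. Now that the platen is clear, turn the gauge's tell-tale hand by its bar knob back to the zero mark for the next test; leave the box of wipes, the timer and the marker where they are.

Things in the scene. Friction and masses are not known exactly. Their poses are not given: they have to be found in the camera images.
- tester: Grey cast C-frame crush tester with a hand wheel on top, about 310 x 136 x 400 mm, fixed. Origin on the bench top under the platen's centre; its +x points from the front (gauge) to the rear column, +y to its left, z up. Column: x +90 to +152 mm, y -33 to +33. Base: 100 mm wide in y, 35 mm high.
- platen_center (a point): Centre of the top of the bare steel platen that the pieces lie on: a plate 110 mm along the tester's x (-55 to +55) and 136 mm along y (-68 to +68), its top 90 mm above the bench, open to the front and to both sides. Axes as the tester's.
- upper_platen (a point): Centre of the underside of the upper platen (a disc of 36 mm radius), 110 mm above the platen. It hangs on a spindle of 13 mm radius under the tester's head, which begins 70 mm in front of this point, runs back to the column, is 76 mm wide and lies 270 to 340 mm above the bench; a hand wheel of 70 mm radius over it reaches 396 mm.
- tray: Open stainless tray, 130 (x) x 115 (y) x 45 mm high, walls and floor 3 mm, fixed to the left or right of the tester, 115 mm from its middle line, near edge under the platen's edge, axes parallel to the tester's; the box of wipes stands on the other side. Origin: centre of its underside. Pieces pushed over this edge of the platen drop into it.
- brush: Wooden bench brush, 0.16 kg, standing on its dark bristles. Origin: centre of the bristle tips; x along the head, z up. Head 110 x 44 mm: stiff bristles (106 x 40 mm) 30 mm high, then a block up to 47 mm. Handle 140 mm long, 28 mm x 18 mm (18 along y): rises from x = -30, z = 42 mm in the direction (-0.574, 0, 0.819), so it leans 35 degrees, roughly towards the robot.
- brush_grip (a point): Point on the axis of the brush's handle, 110 mm up it (30 mm below its end): x = -93 mm, z = 132 mm in the brush's frame. A good place to hold it, the fingers pointing down along the handle and closing along the brush's y (18 mm). Axes as the brush's.
- piece_a: Broken half-round piece of a grey stone core, about 66 x 36 x 22 mm, 0.06 to 0.13 kg. Origin: centre of the flat fracture face that it lies on; x along it, z up. At the start the three pieces lie on the platen side by side, in any order.
- piece_b: Broken piece of grey stone core, about 60 x 34 x 26 mm; origin and axes as for piece_a.
- piece_c: Broken piece of grey stone core, about 58 x 36 x 24 mm; origin and axes as for piece_a.
- gauge: Dial gauge on the tester's front, 96 mm across, white face, steel rim 4.5 mm proud. Origin: centre of the face, 115 mm in front of the platen's centre, 60 mm above the bench; z out of the face (leaning 35 degrees from vertical to the tester's front), x up the face (12 o'clock), y to 9 o'clock. Zero mark: the longest, thickest tick, at (-0.707, 0.707, 0), half past seven; the thin fixed live hand lies on it.
- telltale (a joint): Angle (rad) of the tell-tale hand from the zero mark, growing clockwise seen from in front; 0 = on zero, no stop there (-0.6 to 4.7). Turned by a black bar knob on the gauge's axis: bar 44 x 13 mm, 10 to 32 mm above the face, lying along the hand, a white line on the half over the hand. Friction 0.04 N m; stays where left.
- wipes_box: Cardboard box of wipes, 108 x 118 x 79 mm, loose, on the side of the tester away from the tray; leave alone. Origin: centre of its underside.
- bench_timer: White bench timer, 62 x 62 x 18 mm, loose on the bench, leave alone. Origin: centre of its underside. Behind it, between the brush and the tester, stands a hotplate: front edge at x = 0.525 m, y from -0.07 to 0.11 m, 110 mm high, with a beaker on its rear half up to 200 mm: carry the brush over or in front of it.
- marker_black: Marker pen with a black cap, 122 mm long, 13 mm thick, loose on the bench, leave alone. Origin: centre of its underside; y along it.
Things that resemble listed ones, but are neither listed nor needed, are in the scene too. Of the things that look like the brush, take the one that is farthest to the robot's left at the start.

How it is judged:
By the outcome, as a careful person would: the job done as asked, in the order asked, and still so for the second after the job is handed in, with the robot touching nothing.
It also fails if it takes over 64 s, if anything falls off the work surface, if the arm or the gripper's body presses on something with over 40 N, if the wrist force passes 120 N, or if a joint passes its speed limit or range.

## Robot

A 6-joint arm with a two-finger parallel gripper is mounted at the origin on a cart in front of the work surface, level with it; the furniture and walls round the work are solid. World frame = base frame: x ahead of the robot, y to its left, z up, the work surface at z = 0. Lengths are in mm, angles in rad, forces in N, time in s.
With the tool pointing down it reaches from about 275 to 1000 mm from the base axis. Payload 8.4 kg.
Tool frame: the origin (TCP) lies between the finger pads; the fingertips stand r.tips_ahead ahead of it and the grasp point (between the pads) lies 6 mm ahead of it (r.tips_ahead is the distance from the TCP to the fingertips, in mm); z points along the fingers, y is the line along which they close (so a half turn about z gives the same grasp; the last joint's range is limited). The gripper opens to 85 mm and grips with 20 to 120 N. Pads are 22 mm wide; open, the fingers measure 114 mm over their backs; the gripper's body (76 mm by 85 mm) begins 54 mm behind the grasp point. The pads swing forward as they close: fully open they stand 13 mm farther back than shut.
Start: joints at [1.105, 0.353, 1.633, -0, 1.155, -0.002], TCP at [279.593, 558.978, 256.281] pointing down, gripper open.
Joint ranges: [-2.63, 2.63], [-0.92, 2.1], [0.06, 2.66], [-1.3, 4.44], [0, 2.69], [-3.02, 3.02]. Speed limits (rad/s): [2.22, 2.22, 2.79, 3.14, 3.14, 3.14].

## Interface

Orientations are given as [roll, pitch, yaw] about the fixed x, y, z axes, in that order (R = Rz(yaw) Ry(pitch) Rx(roll)).
In Python, from rig import r gives the robot as it stands.
- The arm moves only by the tool carry_out, never from a script. Its arguments are lists of equal length, an entry for each row: "delta_pos": the shift along the tool's x, y, z in m, a list of three; "rot": the turn, a rotation vector about the tool's x, y, z in degrees, a list of three. A call has 1 to 8 rows; each row is the pose to reach, as a shift and turn from the pose commanded when the call began, along the tool's axes at that moment; what a row does not reach only later rows make up. A row lasts 1/8 s, in which the tool goes at most 62.5 mm and 10.7 degrees, less where a joint would pass 70% of its speed; a pose out of reach is approached as far as the arm can. A call with a gripper value outside its range is refused whole. "claw" is the finger opening in m, from 0 to 0.0854, set as the call begins (left out, the last holds). The fingers move at their own pace and stop on an object; "grip_force" is the grip in N (left out, the last holds). Time passes only in rows, so rows that repeat a pose let the fingers close. It gives the time, the measured TCP pose, the force, the opening and the grip force at its end, in the units of the state.
- r.sense(): the state, without advancing time (a new reading comes with each control period).
- r.grab_frame(name): name is "side" or "top"; returns the picture (384x512x3 uint8, blue, green, red); there is no depth.
- r.camera_info(name): a dict with "fx", "fy", "cx", "cy" (pixels), "pose" (4x4, takes a point from camera to world coordinates). Camera axes: x right, y down, z forward; pixel columns grow to the right and rows downward; lengths in mm; the calibration is good to about 2 mm. A picture is of the moment at which its call begins. camera_info takes no time and is no camera call.
- r.sign_off(): hands the job in; it is judged then, once.
Trained networks look in the newest picture that a camera, given by its name, has taken for a name from the list of things; names that differ only in an ending like _2 or _b are one class to them, and where a whole thing is asked for, a point or a joint stands for the part that bears it (a point fixed in the world has none). Each returns a list of dicts, best first, with "p" (0 to 1); they miss things now and then, are a little off and sometimes report something else, mostly with a low value. They report only what shows in the picture. A call takes as long as a camera call. They do not tell look-alikes from the thing itself.
- r.recognise(thing, camera): "box" ([left, top, right, bottom] in pixels, round what is visible of it).
- r.cut_out(thing, camera): "mask" (384x512 bool, what is visible of it) and "box" ([left, top, right, bottom] in pixels, round what is visible of it).
The state is a dict: "clock": time; "qpos": joint angles; "qvel": joint speeds; "joint_efforts": joint torques, N m; "eef_pos": TCP position; "tcp_rot": TCP orientation; "contact_force": force on the tool from outside, world axes, zero at the start; "wrist_torque": the same for the moment, N m; "opening": opening from 0.0 (shut) to 1.0 (fully open); "grasp_force": force on a finger pad.
Only numpy, scipy, OpenCV 4.12 (cv2) and the standard library are available. Lean on these libraries where they do the work, as an engineer would, in place of code of your own. Each camera call takes 0.05 s, during which the arm holds its last target. There are 200 camera calls.

## Working session

There is one attempt and no reset: what is moved stays moved. The work goes in short steps, Python scripts to look and compute and a tool call to move; the robot and the scene stay as the last step left them, time stands still between calls to the robot, and variables do not carry over. Pictures are saved under pics/ and viewed, at most 10 in all, crops included, and the job is handed in when it is done.

Besides the shell and the picture viewer there is one more tool, called after ">>>" by a JSON object that holds its "name" and its "arguments", one argument or row to a line. carry_out: Moves the arm, as the interface text tells. Its arguments: {"type":"object","properties":{"delta_pos":{"type":"array","items":{"type":"array","items":{"type":"number"}}},"rot":{"type":"array","items":{"type":"array","items":{"type":"number"}}},"claw":{"type":"number"},"grip_force":{"type":"number"}},"required":["delta_pos","rot"]}

```bash
ls; mkdir -p pics
python3 - <<'E'
from rig import r
import cv2,numpy as np
ims=[]
for n in("side","top"):
    im=r.grab_frame(n);cv2.imwrite(f"pics/{n}0.png",im)
    c=r.camera_info(n);print(n,c["fx"],c["fy"],c["cx"],c["cy"],np.round(c["pose"],3).tolist())
    for t in["tester","tray","brush","piece_a","gauge","telltale","wipes_box","bench_timer","marker_black"]:
        print(t,[(np.round(d["box"]).astype(int).tolist(),round(d["p"],2)) for d in r.recognise(t,n)])
print(r.sense(),r.tips_ahead)
E
```

```text
pics
side 465.47558502866656 465.47558502866656 263.7107002822718 189.5974767697672 [[-0.999, -0.034, 0.033, 433.909], [-0.046, 0.578, -0.815, 1607.934], [0.009, -0.815, -0.579, 1359.842], [0.0, 0.0, 0.0, 1.0]]
tester [([204, 194, 290, 300], 0.56)]
tray [([235, 286, 279, 321], 0.59)]
brush [([254, 174, 289, 202], 0.57), ([264, 136, 285, 156], 0.55)]
piece_a [([238, 257, 254, 262], 0.63)]
gauge [([264, 258, 287, 280], 0.95), ([254, 174, 288, 203], 0.73)]
telltale [([277, 261, 284, 265], 0.57)]
wipes_box [([204, 193, 288, 298], 0.73), ([227, 242, 256, 269], 0.54)]
bench_timer []
marker_black [([284, 232, 287, 248], 0.46)]
top 470.52857550508514 470.52857550508514 252.2149401005692 196.18528006251904 [[0.445, -0.825, 0.349, -140.377], [-0.895, -0.406, 0.184, -428.484], [-0.01, -0.394, -0.919, 1793.965], [0.0, 0.0, 0.0, 1.0]]
tester [([129, 86, 186, 188], 0.83)]
tray [([130, 138, 149, 166], 0.87)]
brush [([267, 205, 297, 228], 0.71), ([367, 262, 407, 276], 0.63)]
piece_a [([172, 142, 181, 155], 0.62)]
gauge [([149, 169, 171, 187], 0.79), ([269, 204, 297, 231], 0.28)]
telltale [([155, 174, 163, 183], 0.55)]
wipes_box [([179, 140, 211, 172], 0.76)]
bench_timer [([226, 214, 245, 233], 0.72)]
marker_black []
{'clock': 1.0, 'qpos': array([ 1.10457587e+00,  3.52968496e-01,  1.63340044e+00, -1.01190957e-06,
        1.15518918e+00, -2.36959847e-03]), 'qvel': array([ 1.12696176e-03,  1.45876313e-05, -1.21013133e-03,  6.52904152e-04,
        1.26853787e-03, -6.18589659e-04]), 'joint_efforts': array([ 1.25114224e-03, -6.05169725e+01, -3.42451715e+01, -4.28406690e-05,
        7.93271338e-04, -3.20503125e-05]), 'eef_pos': array([279.60846424, 558.97466824, 256.30046987]), 'tcp_rot': array([3.14155812e+00, 1.00761182e-06, 2.67774220e+00]), 'contact_force': array([-0.0824472 , -0.16293475, -0.06669068]), 'wrist_torque': array([-0.03445744, -0.06761791,  0.0521083 ]), 'grasp_force': 0.0, 'opening': 0.9994170539405871} 25.0
```

Run:
```python
import cv2
a=cv2.imread("pics/side0.png")[120:330,150:400];b=cv2.imread("pics/top0.png")[80:290,110:420]
cv2.imwrite("pics/s1.png",cv2.resize(a,None,fx=3,fy=2.8,interpolation=cv2.INTER_CUBIC))
cv2.imwrite("pics/t1.png",cv2.resize(b,None,fx=2.5,fy=2.5,interpolation=cv2.INTER_CUBIC))
```

```text
(no output)
```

View pics/s1.png

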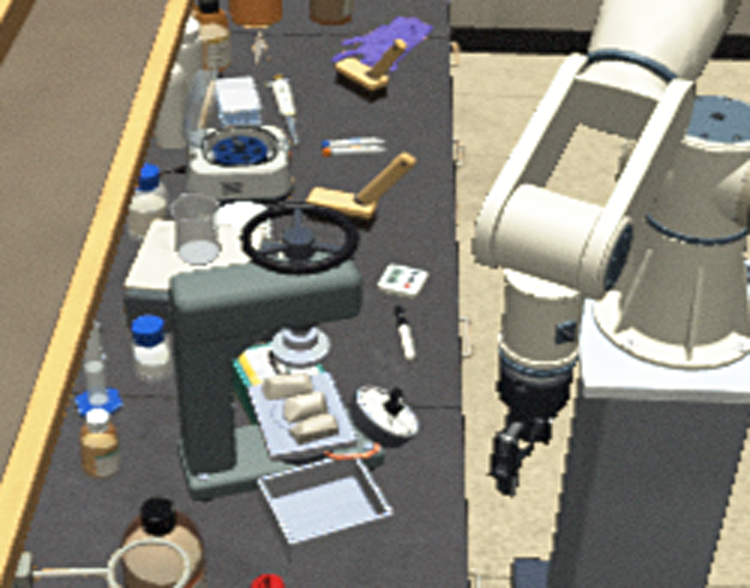

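View pics/t1.png

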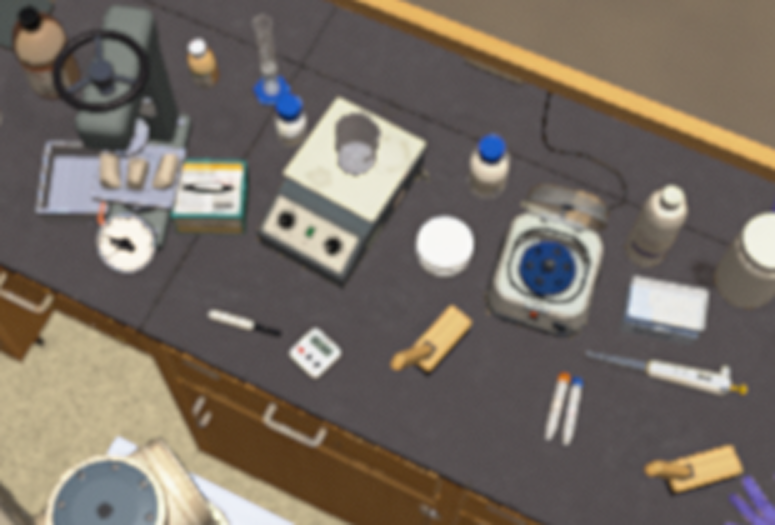

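The side view shows the tester (column at ~(200,270), platen ~(250,265), tray ~(257,305), gauge ~(276,268)). There are two look-alike brushes: A at side (271,188) / top (282,216), and B at side (274,146) / top (387,269). The robot's left is +y, toward the side camera and left in the top picture, so A is the one meant. I'll confirm in an enlarged crop.

Run:
```python
import cv2,numpy as np
def crop(n,x0,y0,x1,y1,s):
    im=cv2.imread(f"pics/{n}0.png")[y0:y1,x0:x1]
    im=cv2.resize(im,None,fx=s,fy=s,interpolation=cv2.INTER_CUBIC)
    for x in range((x0+9)//10*10,x1,10):
        cv2.line(im,(int((x-x0+.5)*s),0),(int((x-x0+.5)*s),6),(0,0,255),1);cv2.putText(im,str(x),(int((x-x0+.5)*s)+2,14),0,.35,(0,255,255),1)
    for y in range((y0+9)//10*10,y1,10):
        cv2.line(im,(0,int((y-y0+.5)*s)),(6,int((y-y0+.5)*s)),(0,0,255),1);cv2.putText(im,str(y),(2,int((y-y0+.5)*s)-2),0,.35,(0,255,255),1)
    return im
def hs(a,b):
    h=max(a.shape[0],b.shape[0]);o=np.zeros((h,a.shape[1]+b.shape[1]+4,3),np.uint8);o[:a.shape[0],:a.shape[1]]=a;o[:b.shape[0],a.shape[1]+4:]=b;return o
def crop2(*a):return crop(*a)
cv2.imwrite("pics/c1.png",hs(crop("side",230,245,292,325,7),crop("top",128,136,182,191,6.5)))
cv2.imwrite("pics/c2.png",hs(crop("side",245,168,297,210,7.5),crop("top",260,198,304,236,8.5)))
print(cv2.imread("pics/c1.png").shape,cv2.imread("pics/c2.png").shape)
```

```text
(560, 789, 3) (323, 768, 3)
```

View pics/c1.png

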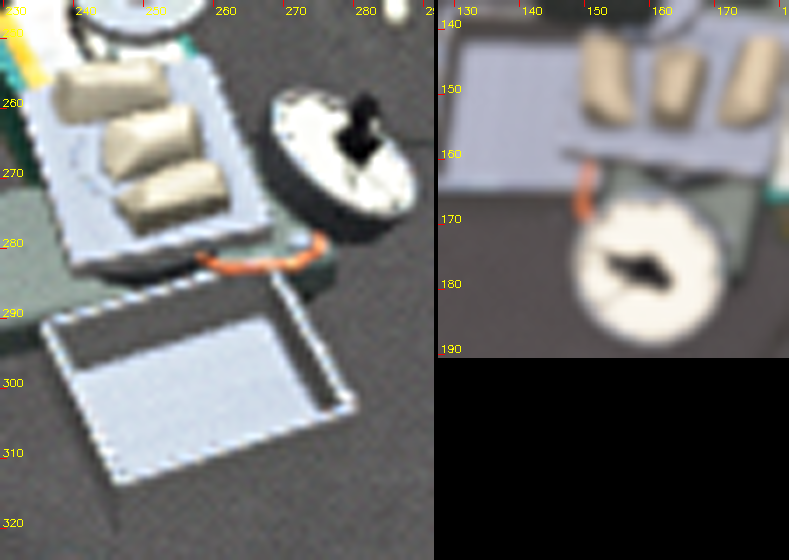

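View pics/c2.png

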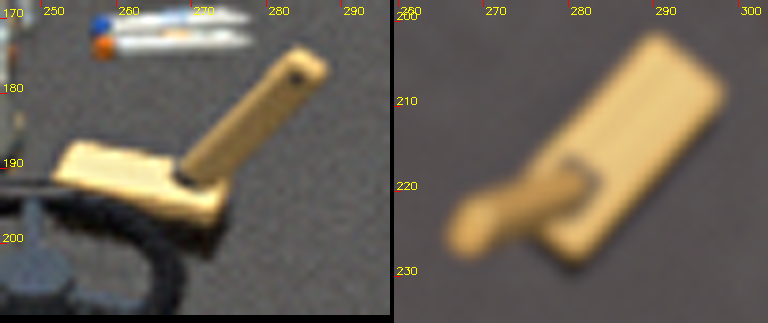

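Crop shows brush A (head side (252–274, 186–198), handle end (284.5,176)): it is the farthest-left brush, and its handle leans towards the robot. The tray lies on the tester's +y side, and the knob bar/white line sits at side (281,263).

```bash
cat > h.py <<'E'
from rig import r
import numpy as np
from scipy.spatial.transform import Rotation as R
from scipy.optimize import least_squares
C={n:r.camera_info(n) for n in("side","top")}
def proj(n,P):
    c=C[n];T=np.array(c["pose"]);p=(np.atleast_2d(P)-T[:3,3])@T[:3,:3]
    return np.c_[c["fx"]*p[:,0]/p[:,2]+c["cx"],c["fy"]*p[:,1]/p[:,2]+c["cy"]]
def tf(q,P):
    return R.from_euler('z',q[2]).apply(np.atleast_2d(np.array(P,float)))+[q[0],q[1],0]
def fit(obs,q0):
    f=lambda q:np.concatenate([(proj(n,tf(q,P))[0]-uv) for n,P,uv in obs])
    s=least_squares(f,q0,loss="soft_l1");return s.x,np.round(f(s.x).reshape(-1,2),1)
E
python3 - <<'E'
from h import *
S,T="side","top"
g=[-115,0,60]
ob=[(S,[-55,68,90],(268.1,275.2)),(S,[55,68,90],(240.2,282.4)),(S,[-55,-68,90],(258.8,251.9)),(T,[-55,68,90],(146.6,158.9)),(T,[-55,-68,90],(179.3,162.)),
 (S,g,(278.5,266.4)),(T,g,(160.1,176.7))]
q,e=fit(ob,[700,430,.3]);print("tester",np.round(q,3),e.tolist())
ot=[(S,[65,57.5,45],(246.4,314.1)),(S,[-65,57.5,45],(280.5,302.4)),(S,[65,-57.5,45],(235.6,290.9))]
t,e=fit(ot,[700,530,.3]);print("tray",t,e.tolist(), "in tester",R.from_euler('z',-q[2]).apply([t[0]-q[0],t[1]-q[1],0]))
ob=[(S,[55,-22,47],(254.9,186.2)),(S,[55,22,47],(251.4,191.5)),(S,[-55,22,47],(273.2,196.2)),(S,[-110.3,0,156.7],(284.5,175.5)),
(T,[55,22,47],(290.2,201.4)),(T,[55,-22,47],(298.4,208.1)),(T,[-55,-22,47],(281,228.2)),(T,[-110.3,0,156.7],(268.2,224.3))]
b,e=fit(ob,[500,0,-.2]);print("brush",b,e.tolist(), "grip",tf(b,[-93,0,132]))
# knob candidates
for a in np.arange(0,4.8,.4):
    Rg=R.from_euler('z',q[2])*R.from_matrix(np.array([[np.cos(np.radians(55)),0,-np.sin(np.radians(55))],[0,1,0],[np.sin(np.radians(55)),0,np.cos(np.radians(55))]]))
    th=np.radians(135)-a
    d=np.array([np.cos(th),np.sin(th),0])
    print(round(a,1),*[np.round(proj(n,Rg.apply([d*22+[0,0,32],-d*22+[0,0,32],d*36])+tf(q,g)),1).tolist() for n in(S,T)])
E
```

```text
tester [5.36848e+02 3.30165e+02 3.38000e-01] [[0.2, 0.6], [-0.5, -0.5], [-0.6, -0.1], [-0.9, 0.3], [-0.9, 0.7], [-0.8, -0.5], [0.4, 0.6]]
tray [498.78651193 440.48596958  56.99842621] [[0.4, -0.4], [-0.4, 0.3], [-0.0, 0.1]] in tester [  0.65904252 116.70005915   0.        ]
brush [ 5.10628846e+02 -2.32693313e+02 -2.61984611e-01] [[-1.1, -0.4], [-0.5, -0.7], [-0.6, -1.2], [1.3, 0.0], [-0.3, 0.1], [0.0, 0.1], [-0.3, -0.4], [-0.4, 0.6]] grip [[ 420.80220366 -208.60650334  132.        ]]
0.0 [[287.5, 265.9], [280.8, 256.6], [283.1, 273.5]] [[154.7, 184.0], [162.0, 178.2], [154.7, 182.0]]
0.4 [[287.0, 265.8], [281.4, 256.7], [282.2, 273.5]] [[153.5, 182.4], [163.2, 179.9], [152.7, 179.3]]
0.8 [[286.0, 265.0], [282.4, 257.5], [280.5, 272.3]] [[153.0, 180.5], [163.7, 181.8], [151.9, 176.2]]
1.2 [[284.7, 263.7], [283.7, 258.9], [278.4, 270.0]] [[153.3, 178.7], [163.3, 183.6], [152.4, 173.3]]
1.6 [[283.3, 261.9], [285.0, 260.6], [276.1, 267.1]] [[154.5, 177.3], [162.2, 184.9], [154.3, 171.0]]
2.0 [[282.1, 260.0], [286.2, 262.4], [274.1, 264.0]] [[156.3, 176.5], [160.4, 185.7], [157.1, 169.7]]
2.4 [[281.2, 258.3], [287.1, 264.1], [272.7, 261.2]] [[158.4, 176.4], [158.3, 185.8], [160.5, 169.6]]
2.8 [[280.8, 257.1], [287.6, 265.3], [272.1, 259.3]] [[160.5, 177.1], [156.3, 185.1], [163.9, 170.7]]
3.2 [[280.9, 256.6], [287.5, 265.9], [272.4, 258.4]] [[162.2, 178.4], [154.5, 183.8], [166.8, 172.9]]
3.6 [[281.5, 256.8], [286.8, 265.7], [273.5, 258.7]] [[163.4, 180.2], [153.4, 182.1], [168.6, 175.7]]
4.0 [[282.6, 257.7], [285.8, 264.9], [275.2, 260.1]] [[163.7, 182.1], [153.0, 180.2], [169.1, 178.8]]
4.4 [[283.9, 259.1], [284.5, 263.4], [277.3, 262.4]] [[163.2, 183.8], [153.5, 178.5], [168.3, 181.6]]
```

```bash
cat >> h.py <<'E'
def tool(yaw,flip=1):   # tool z = 35deg forward-down in frame of given yaw, y tool = flip*y
    z=np.array([np.sin(np.radians(35)),0,-np.cos(np.radians(35))]);y=np.array([0,flip,0.])
    return R.from_euler('z',yaw)*R.from_matrix(np.c_[np.cross(y,z),y,z])
def plan(p,Rt,p0=None,R0=None):
    s=r.sense()
    p0=s["eef_pos"] if p0 is None else p0
    R0=R.from_euler('xyz',s["tcp_rot"]) if R0 is None else R0
    print("d",np.round(R0.inv().apply(np.array(p)-p0)/1000,4).tolist(),"rot",np.round((R0.inv()*Rt).as_rotvec(degrees=True),1).tolist(),"world",np.round(p,1),"clk",s["clock"])
E
python3 - <<'E'
from h import *
S,T="side","top"
g=[-115,0,60]
ob=[(S,[-55,68,90],(268.1,275.2)),(S,[55,68,90],(240.2,282.4)),(S,[-55,-68,90],(258.8,251.9)),(T,[-55,68,90],(146.6,158.9)),(T,[-55,-68,90],(179.3,162.)),
 (S,g,(278.5,266.4)),(T,g,(160.1,176.7)),(S,[65,172.5,45],(246.4,314.1)),(S,[-65,172.5,45],(280.5,302.4)),(S,[65,57.5,45],(235.6,290.9))]
q,e=fit(ob,[540,330,.3]);print("tester",np.round(q,3).tolist(),e.tolist())
ob=[(S,[55,-22,47],(254.9,186.2)),(S,[55,22,47],(251.4,191.5)),(S,[-55,22,47],(273.2,196.2)),(S,[-110.3,0,156.7],(285.2,176)),
(T,[55,22,47],(290.2,201.4)),(T,[55,-22,47],(298.4,208.1)),(T,[-55,-22,47],(281,228.2)),(T,[-110.3,0,156.7],(268.2,224.3))]
b,e=fit(ob,[500,0,-.2]);print("brush",b.tolist(),e.tolist())
c,s=np.cos(np.radians(35)),np.sin(np.radians(35))
Rg=R.from_euler('z',q[2])*R.from_matrix([[c,0,-s],[0,1,0],[s,0,c]])
for a in np.arange(0,4.8,.4):
    th=np.radians(135)-a;d=np.array([np.cos(th),np.sin(th),0])
    print(round(a,1),*[np.round(proj(n,Rg.apply([d*22+[0,0,32],-d*22+[0,0,32],d*36])+tf(q,g)),1).tolist() for n in(S,T)])
gp=tf(b,[-93,0,132])[0]
for f in(1,-1):
    Rt=tool(b[2],f);z=Rt.as_matrix()[:,2]
    plan(gp-6*z-120*z,Rt);plan(gp-6*z,Rt)
E
```

```text
tester [537.199, 332.597, 0.369] [[0.4, 0.6], [0.0, 0.2], [-1.4, 0.1], [-1.0, 0.5], [-0.8, -0.1], [-1.2, -0.6], [0.8, 0.3], [-0.4, -1.3], [-0.2, 1.6], [1.5, -1.3]]
brush [510.4046221889682, -232.51613116936437, -0.2644410471666973] [[-1.1, -0.3], [-0.5, -0.7], [-0.6, -1.2], [0.6, -0.4], [-0.3, 0.2], [-0.0, 0.2], [-0.4, -0.4], [-0.5, 0.6]]
0.0 [[286.3, 263.5], [277.5, 256.3], [284.4, 271.7]] [[155.0, 181.8], [162.8, 174.8], [154.6, 182.7]]
0.4 [[285.3, 263.9], [278.5, 255.9], [282.8, 272.4]] [[153.8, 179.9], [164.0, 176.7], [152.8, 179.6]]
0.8 [[283.8, 263.7], [280.0, 256.2], [280.3, 272.1]] [[153.5, 177.8], [164.3, 178.8], [152.2, 176.2]]
1.2 [[282.0, 262.8], [281.8, 257.0], [277.3, 270.7]] [[154.0, 175.8], [163.8, 180.9], [153.0, 172.9]]
1.6 [[280.1, 261.5], [283.6, 258.3], [274.3, 268.5]] [[155.3, 174.1], [162.5, 182.5], [155.1, 170.2]]
2.0 [[278.6, 259.9], [285.1, 259.9], [271.8, 265.9]] [[157.2, 173.1], [160.6, 183.5], [158.1, 168.7]]
2.4 [[277.5, 258.4], [286.2, 261.4], [270.1, 263.3]] [[159.3, 173.0], [158.5, 183.7], [161.5, 168.4]]
2.8 [[277.2, 257.0], [286.5, 262.7], [269.6, 261.1]] [[161.4, 173.6], [156.4, 183.0], [164.9, 169.5]]
3.2 [[277.6, 256.2], [286.2, 263.6], [270.4, 259.7]] [[163.0, 175.1], [154.8, 181.6], [167.6, 171.8]]
3.6 [[278.7, 255.9], [285.1, 263.9], [272.2, 259.3]] [[164.1, 177.0], [153.7, 179.6], [169.2, 174.9]]
4.0 [[280.3, 256.3], [283.5, 263.6], [274.7, 259.8]] [[164.3, 179.2], [153.5, 177.5], [169.5, 178.4]]
4.4 [[282.1, 257.2], [281.7, 262.7], [277.7, 261.3]] [[163.6, 181.2], [154.2, 175.5], [168.5, 181.6]]
d [-0.3985, -0.6373, 0.0211] rot [-3.5, -34.9, -11.1] world [ 350.9 -189.3  235.2] clk 1.0
d [-0.466, -0.6237, 0.1194] rot [-3.5, -34.9, -11.1] world [ 417.3 -207.3  136.9] clk 1.0
d [-0.3985, -0.6373, 0.0211] rot [-50.8, 5.1, 161.2] world [ 350.9 -189.3  235.2] clk 1.0
d [-0.466, -0.6237, 0.1194] rot [-50.8, 5.1, 161.2] world [ 417.3 -207.3  136.9] clk 1.0
```

Brush A confirmed (farthest left, +y). Moving to above its handle.

>>> {"name": "carry_out", "arguments": {
  "delta_pos": [
    [-0.05,-0.037,-0.007],
    [-0.1,-0.075,-0.014],
    [-0.15,-0.112,-0.02],
    [-0.2,-0.149,-0.028],
    [-0.251,-0.186,-0.034],
    [-0.285,-0.238,-0.034],
    [-0.318,-0.29,-0.034],
    [-0.352,-0.342,-0.034]
  ],
  "rot": [
    [0,-4,-1],
    [-1,-8,-3],
    [-1,-12,-4],
    [-2,-16,-5],
    [-2,-20,-6],
    [-2,-24,-8],
    [-3,-28,-9],
    [-3,-31,-10]
  ],
  "claw": 0.06
}}

```text
clock: 2.0
eef_pos: [441.0, 94.0, 290.5]
tcp_rot: [3.138, 0.545, 2.857]
contact_force: [-0.1, 0.6, -0.2]
opening: 0.697
grasp_force: 0.0
```

```bash
cat >> h.py <<'E'
b=np.array([510.4,-232.5,-.2644]);q=np.array([537.2,332.0,.36])
E
python3 - <<'E'
from h import *
gp=tf(b,[-93,0,132])[0];Rt=tool(b[2]);z=Rt.as_matrix()[:,2]
plan(gp-86*z,Rt);plan(gp-6*z,Rt);print(r.sense()["qpos"])
E
```

```text
d [0.0321, -0.2971, 0.0823] rot [-0.4, -3.8, -1.0] world [ 373.  -195.3  202.4] clk 2.0
d [0.0269, -0.2965, 0.1621] rot [-0.4, -3.8, -1.0] world [ 417.3 -207.3  136.9] clk 2.0
[ 0.45263285 -0.15432001  2.2373653  -0.55647154  0.71336829 -0.47231187]
```

>>> {"name": "carry_out", "arguments": {
  "delta_pos": [
    [0.006,-0.059,0.016],
    [0.013,-0.119,0.033],
    [0.019,-0.178,0.049],
    [0.026,-0.238,0.066],
    [0.032,-0.297,0.082],
    [0.032,-0.297,0.082],
    [0.032,-0.297,0.082]
  ],
  "rot": [
    [0,-1,0],
    [0,-2,-1],
    [0,-3,-1],
    [0,-3.8,-1],
    [0,-3.8,-1],
    [0,-3.8,-1],
    [-0.4,-3.8,-1]
  ]
}}

```text
clock: 2.88
eef_pos: [382.3, -147.3, 210.1]
tcp_rot: [3.13, 0.587, 2.88]
contact_force: [0.9, 0.1, -0.9]
opening: 0.702
grasp_force: 0.0
```

Run:
```python
from h import *
import cv2
gp=tf(b,[-93,0,132])[0];Rt=tool(b[2]);z=Rt.as_matrix()[:,2]
plan(gp-6*z,Rt);print(r.sense()["qpos"])
def crop(n,x0,y0,x1,y1,s): return cv2.resize(r.grab_frame(n)[y0:y1,x0:x1],None,fx=s,fy=s,interpolation=cv2.INTER_CUBIC)
a=crop("side",235,130,305,210,5);c=crop("top",235,180,310,260,5)
cv2.imwrite("pics/g1.png",np.hstack([a,c]))
```

```text
d [-0.0006, -0.0499, 0.0877] rot [0.8, -1.4, 0.1] world [ 417.3 -207.3  136.9] clk 2.875
[-0.46867071 -0.14809205  2.47374542  0.48659794  0.27105653 -2.2153347 ]
```

View pics/g1.png

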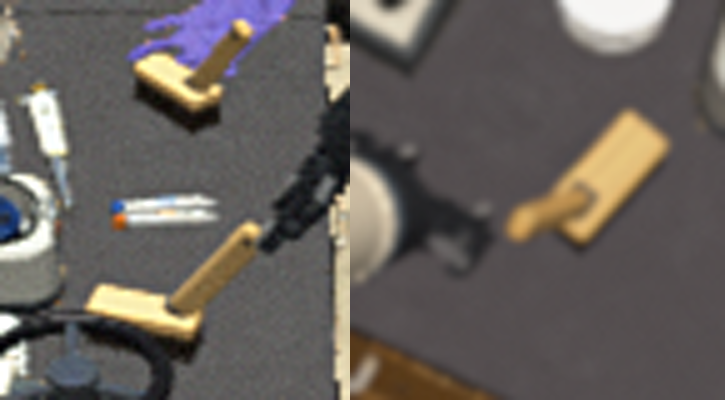

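The picture shows the gripper still right of the handle end (side ~(287,178)), short of the line. Line up first, then descend.

>>> {"name": "carry_out", "arguments": {
  "delta_pos": [
    [0,-0.025,0.0],
    [0,-0.05,0.005],
    [0,-0.05,0.008],
    [0,-0.05,0.008]
  ],
  "rot": [
    [0.4,-1,0],
    [0.8,-1.4,0],
    [0.8,-1.4,0],
    [0.8,-1.4,0]
  ]
}}

```text
clock: 3.48
eef_pos: [374.1, -195.0, 202.6]
tcp_rot: [-3.141, 0.609, 2.878]
contact_force: [0.1, 0.5, -0.8]
opening: 0.702
grasp_force: 0.0
```

Run:
```python
from h import *
import cv2
gp=tf(b,[-93,0,132])[0];Rt=tool(b[2]);z=Rt.as_matrix()[:,2]
plan(gp-6*z,Rt);print(r.sense()["qpos"])
```

```text
d [0.0007, -0.0006, 0.0795] rot [0.0, -0.1, 0.1] world [ 417.3 -207.3  136.9] clk 3.475
[-0.64546689 -0.09432239  2.4688604   0.85152786  0.28740442 -2.71987193]
```

>>> {"name": "carry_out", "arguments": {
  "delta_pos": [
    [0.0,0,0.027],
    [0.0,-0.0005,0.053],
    [0.0005,-0.0005,0.0795],
    [0.0005,-0.0005,0.0795],
    [0.0005,-0.0005,0.0795]
  ],
  "rot": [
    [0,0,0],
    [0,0,0],
    [0,0,0],
    [0,0,0],
    [0,0,0]
  ]
}}

```text
clock: 4.1
eef_pos: [421.6, -204.5, 158.1]
tcp_rot: [-3.137, 0.581, 2.877]
contact_force: [-0.5, 0.9, 0.1]
opening: 0.706
grasp_force: 0.0
```

Run:
```python
from h import *
import cv2
gp=tf(b,[-93,0,132])[0];Rt=tool(b[2]);z=Rt.as_matrix()[:,2]
plan(gp-6*z,Rt);print(r.sense()["qpos"])
def crop(n,x0,y0,x1,y1,s): return cv2.resize(r.grab_frame(n)[y0:y1,x0:x1],None,fx=s,fy=s,interpolation=cv2.INTER_CUBIC)
a=crop("side",245,160,305,210,6);c=crop("top",250,195,310,245,6)
cv2.imwrite("pics/g2.png",np.hstack([a,c]))
```

```text
d [0.0144, -0.0037, 0.0158] rot [-0.3, -1.7, 0.0] world [ 417.3 -207.3  136.9] clk 4.1
[-0.56072593  0.10158459  2.41670681  1.19848908  0.1681164  -3.01423815]
```

View pics/g2.png

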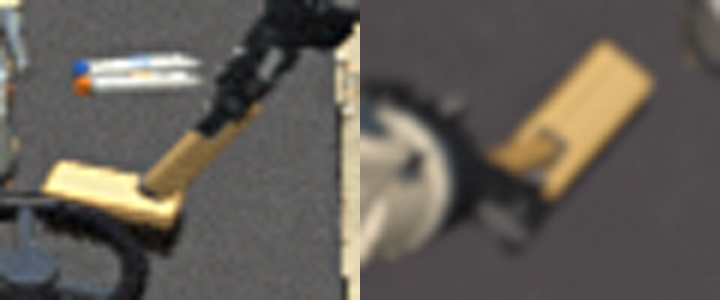

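The wrist roll is hitting its limit (q6 = -3.01) and the arm stands near a wrist singularity. Back off and take the handle with the half-turned grasp, with a little less tilt.

>>> {"name": "carry_out", "arguments": {
  "delta_pos": [
    [0.0,0,-0.04],
    [0.0,0,-0.08],
    [0,0,-0.09],
    [0,0,-0.09],
    [0,0,-0.09],
    [0,0,-0.09],
    [0,0,-0.09],
    [0,0,-0.09]
  ],
  "rot": [
    [0,0,0],
    [0,0,5],
    [0,2,15],
    [0,4,25],
    [0,6,35],
    [0,6,45],
    [0,6,55],
    [0,6,65]
  ]
}}

```text
clock: 5.2
eef_pos: [373.7, -192.1, 233.5]
tcp_rot: [2.675, 0.182, 1.746]
contact_force: [-0.3, 0.6, -0.2]
opening: 0.707
grasp_force: 0.0
```

```bash
cat >> h.py <<'E'
def tool2(yaw,tilt,flip=-1):
    a=np.radians(tilt);z=np.array([np.sin(a),0,-np.cos(a)]);y=np.array([0,flip,0.])
    return R.from_euler('z',yaw)*R.from_matrix(np.c_[np.cross(y,z),y,z])
E
python3 - <<'E'
from h import *
gp=tf(b,[-93,0,132])[0];Rt=tool2(b[2],25);z=Rt.as_matrix()[:,2]
plan(gp-86*z,Rt);print(r.sense()["qpos"])
E
```

```text
d [-0.0042, -0.0017, 0.0268] rot [1.9, -4.8, 117.0] world [ 385.5 -198.7  209.9] clk 5.2
[-0.64471211 -0.14266582  2.35815233  0.45577285  0.52068043 -1.21440453]
```

>>> {"name": "carry_out", "arguments": {
  "delta_pos": [
    [0,0,0],
    [0,0,0],
    [0,0,0],
    [0,0,0],
    [-0.001,-0.001,0.005],
    [-0.002,-0.001,0.01],
    [-0.003,-0.001,0.015],
    [-0.004,-0.002,0.02]
  ],
  "rot": [
    [0,-0.4,10.5],
    [0.3,-0.8,21],
    [0.5,-1.2,31],
    [0.7,-1.6,42],
    [0.8,-2,52],
    [1,-2.5,63],
    [1.2,-3,73],
    [1.4,-3.4,84]
  ]
}}

```text
clock: 6.2
eef_pos: [382.2, -198.1, 215.6]
tcp_rot: [2.874, -0.38, 0.368]
contact_force: [0.7, -0.3, 0.2]
opening: 0.7
grasp_force: 0.0
```

Run:
```python
from h import *
gp=tf(b,[-93,0,132])[0];Rt=tool2(b[2],25);z=Rt.as_matrix()[:,2]
plan(gp-66*z,Rt);plan(gp-6*z,Rt);print(r.sense()["qpos"])
```

```text
d [0.0002, -0.0002, 0.0266] rot [0.5, -1.4, 33.3] world [ 393.7 -200.9  191.8] clk 6.2
d [-0.001, -0.0011, 0.0866] rot [0.5, -1.4, 33.3] world [ 418.2 -207.5  137.4] clk 6.2
[-0.58395533 -0.08873268  2.34939976  0.31707881  0.45982105  0.41562189]
```

>>> {"name": "carry_out", "arguments": {
  "delta_pos": [
    [0,0,0.0],
    [0,0,0.005],
    [0,0,0.01],
    [0,-0.0005,0.03],
    [-0.001,-0.001,0.06],
    [-0.001,-0.001,0.0866],
    [-0.001,-0.001,0.0866],
    [-0.001,-0.001,0.0866]
  ],
  "rot": [
    [0.2,-0.4,10.5],
    [0.3,-0.8,21],
    [0.5,-1.4,30],
    [0.5,-1.4,33.3],
    [0.5,-1.4,33.3],
    [0.5,-1.4,33.3],
    [0.5,-1.4,33.3],
    [0.5,-1.4,33.3]
  ]
}}

```text
clock: 7.2
eef_pos: [418.4, -207.5, 138.0]
tcp_rot: [3.139, -0.436, -0.258]
contact_force: [0.0, 0.6, 0.4]
opening: 0.703
grasp_force: 0.0
```

Run:
```python
from h import *
import cv2
gp=tf(b,[-93,0,132])[0];Rt=tool2(b[2],25);z=Rt.as_matrix()[:,2]
plan(gp-6*z,Rt);print(r.sense()["qpos"])
```

```text
d [-0.0004, 0.0, 0.0004] rot [-0.0, 0.0, 0.4] world [ 418.2 -207.5  137.4] clk 7.2
[-0.54299725  0.15070944  2.34380563  0.48123552  0.25430045  0.84290239]
```

Accurate. Close on the handle.

>>> {"name": "carry_out", "arguments": {
  "delta_pos": [
    [0,0,0],
    [0,0,0],
    [0,0,0],
    [0,0,0],
    [0,0,0]
  ],
  "rot": [
    [0,0,0],
    [0,0,0],
    [0,0,0],
    [0,0,0],
    [0,0,0]
  ],
  "claw": 0.0,
  "grip_force": 90
}}

```text
clock: 7.82
eef_pos: [419.0, -207.9, 138.1]
tcp_rot: [3.139, -0.437, -0.257]
contact_force: [-5.6, 0.0, 10.4]
opening: 0.199
grasp_force: 87.5
```

Run:
```python
from h import *
s=r.sense();print(s["eef_pos"],s["tcp_rot"],s["opening"],s["grasp_force"],s["wrist_torque"])
gp=tf(b,[-93,0,132])[0];Rt=tool2(b[2],25)
# tcp in brush frame assumed
p=s["eef_pos"];print(R.from_euler('z',-b[2]).apply(p-[b[0],b[1],0]))
R0=R.from_euler('xyz',s["tcp_rot"])
# waypoints relative
off=R.from_euler('z',-b[2]).apply(p-[b[0],b[1],0])
for o in [((b[0],b[1],b[2]),120),((470,-60,-.1),150),((470,120,.15),150),tuple([(*tf(q,[-18,-118,0])[0][:2],q[2]),140]),tuple([(*tf(q,[-18,-118,0])[0][:2],q[2]),91.8])]:
    plan(tf(o[0],off)[0]+[0,0,o[1]],R.from_euler('z',o[0][2]-b[2])*R0)
```

```text
[ 419.01347773 -207.92791436  138.08774888] [ 3.13854582 -0.43689577 -0.2574258 ] 0.19888941038423208 87.4810266494751 [-0.05110156  0.28885112 -0.09339416]
[-94.63221964  -0.16386228 138.08774888]
d [0.0508, 0.0003, -0.1087] rot [0.0, 0.0, 0.0] world [ 419.  -207.9  258.1] clk 7.825
d [-0.0106, -0.1405, -0.1709] rot [4.0, 0.0, -8.5] world [375.8 -50.7 288.1] clk 7.825
d [-0.0462, -0.2919, -0.188] rot [10.0, 0.1, -21.5] world [376.5 105.7 288.1] clk 7.825
d [0.017, -0.3902, -0.1478] rot [15.1, 0.1, -32.4] world [473.4 181.7 278.1] clk 7.825
d [-0.0034, -0.3904, -0.1041] rot [15.1, 0.1, -32.4] world [473.4 181.7 229.9] clk 7.825
```

>>> {"name": "carry_out", "arguments": {
  "delta_pos": [
    [0.0127,0,-0.027],
    [0.034,0,-0.072],
    [0.0508,0,-0.1087],
    [0.03,-0.046,-0.13],
    [0.01,-0.095,-0.15],
    [-0.0106,-0.1405,-0.171],
    [-0.02,-0.18,-0.175],
    [-0.03,-0.22,-0.18]
  ],
  "rot": [
    [0,0,0],
    [0,0,0],
    [0,0,0],
    [1.3,0,-3],
    [2.6,0,-6],
    [4,0,-8.5],
    [5.5,0,-12],
    [7,0,-15]
  ]
}}

```text
clock: 8.82
eef_pos: [374.6, 32.9, 287.6]
tcp_rot: [3.14, -0.436, 0.033]
contact_force: [1.8, -0.2, -1.5]
opening: 0.197
grasp_force: 89.1
```

```bash
cat >> h.py <<'E'
off=np.array([-94.63,-.16,138.09]);Rb=R.from_euler('z',.2644)*R.from_euler('xyz',[3.13854582,-0.43689577,-0.2574258])  # tool in brush frame
def bplan(x,y,z,yaw): plan(tf((x,y,yaw),off)[0]+[0,0,z],R.from_euler('z',yaw)*Rb)
def tplan(x,y,z): # brush origin in tester frame
    o=tf(q,[x,y,0])[0];bplan(o[0],o[1],z,q[2])
E
python3 - <<'E'
from h import *
import cv2
print(r.sense()["qpos"],r.sense()["opening"])
bplan(470,120,150,.15);tplan(-18,-118,140);tplan(-18,-118,92)
im=r.grab_frame("side");im2=r.grab_frame("top")
f=lambda i,x0,y0,x1,y1,s:cv2.resize(i[y0:y1,x0:x1],None,fx=s,fy=s,interpolation=cv2.INTER_CUBIC)
cv2.imwrite("pics/g3.png",np.hstack([f(im,195,190,295,330,4),f(im2,120,130,220,270,4)]))
E
```

```text
[ 0.11434991 -0.33114943  2.32344904 -0.05535022  0.71590728  1.68625261] 0.19726645742376417
d [0.0041, -0.0727, 0.0012] rot [2.9, 0.1, -6.4] world [376.5 105.7 288.1] clk 8.825
d [0.09, -0.1456, 0.052] rot [8.0, 0.1, -17.3] world [473.4 181.7 278.1] clk 8.825
d [0.0697, -0.1457, 0.0956] rot [8.0, 0.1, -17.3] world [473.4 181.7 230.1] clk 8.825
```

View pics/g3.png

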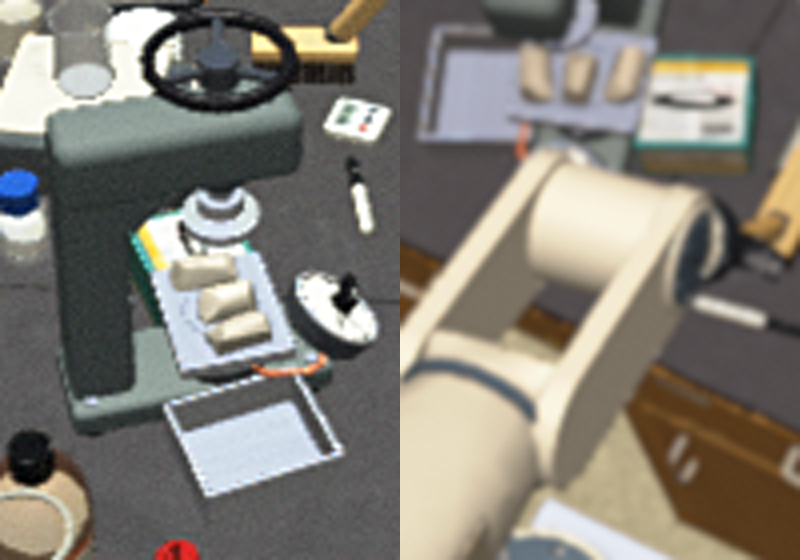

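The brush is held level with its head clear of the hotplate. The pieces sit on the platen at side (238–254,256), (244–258,265), (247–262,273), and the tester is unchanged.

Run:
```python
from h import *
T=np.array(C["side"]["pose"]);c=C["side"]
def back(u,v,z):
    d=T[:3,:3]@[(u-c["cx"])/c["fx"],(v-c["cy"])/c["fy"],1];p=T[:3,3]+d*(z-T[2,3])/d[2]
    return np.round(R.from_euler('z',-q[2]).apply(p-[q[0],q[1],0])[:2])
for u,v,z in[(238,257,100),(254,257,105),(238.5,261,92),(254,259.5,92),(244,266,100),(258.5,262,100),(244.5,270,92),(259,267,92),(247,274,100),(262,271,100),(250,277.5,92),(262,275,92)]:print(u,v,z,back(u,v,z))
```

```text
238 257 100 [ 29. -53.]
254 257 105 [-28. -30.]
238.5 261 92 [ 31. -39.]
254 259.5 92 [-28. -29.]
244 266 100 [21.  1.]
258.5 262 100 [-38.  -3.]
244.5 270 92 [22. 14.]
259 267 92 [-35.  15.]
247 274 100 [21. 44.]
262 271 100 [-37.  46.]
250 277.5 92 [14. 57.]
262 275 92 [-33.  58.]
```

>>> {"name": "carry_out", "arguments": {
  "delta_pos": [
    [0.003,-0.04,0.001],
    [0.004,-0.073,0.001],
    [0.03,-0.095,0.016],
    [0.06,-0.12,0.034],
    [0.09,-0.146,0.052],
    [0.09,-0.146,0.052],
    [0.09,-0.146,0.052]
  ],
  "rot": [
    [1.5,0,-3],
    [2.9,0,-6.4],
    [4.5,0,-10],
    [6.5,0,-14],
    [8,0,-17.3],
    [8,0,-17.3],
    [8,0,-17.3]
  ]
}}

```text
clock: 9.8
eef_pos: [473.8, 179.8, 277.0]
tcp_rot: [3.139, -0.432, 0.363]
contact_force: [-0.1, -0.4, -1.6]
opening: 0.199
grasp_force: 89.7
```

Run:
```python
from h import *
import cv2
print(r.sense()["qpos"],r.sense()["opening"])
tplan(-18,-118,92);tplan(-18,60,92)
im=r.grab_frame("side");im2=r.grab_frame("top")
f=lambda i,x0,y0,x1,y1,s:cv2.resize(i[y0:y1,x0:x1],None,fx=s,fy=s,interpolation=cv2.INTER_CUBIC)
cv2.imwrite("pics/g4.png",np.hstack([f(im,205,190,305,290,4),f(im2,140,120,240,220,4)]))
```

```text
[ 0.36086781 -0.04646494  2.13625713 -0.0030956   0.62011908  1.57131401] 0.19947029250909656
d [-0.0193, -0.0021, 0.0427] rot [0.1, 0.3, -0.2] world [473.4 181.7 230.1] clk 9.8
d [-0.0188, -0.1801, 0.0425] rot [0.1, 0.3, -0.2] world [410.7 348.3 230.1] clk 9.8
```

View pics/g4.png

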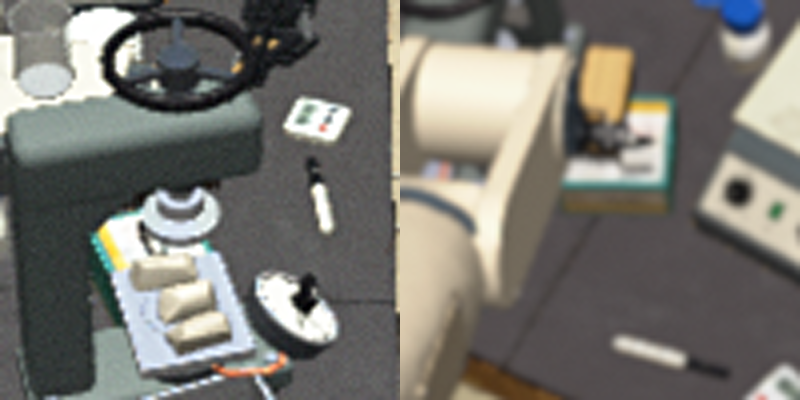

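>>> {"name": "carry_out", "arguments": {
  "delta_pos": [
    [-0.005,-0.001,0.015],
    [-0.011,-0.002,0.03],
    [-0.0155,-0.002,0.044],
    [-0.0155,-0.002,0.044]
  ],
  "rot": [
    [0,0,0],
    [0,0,0],
    [0.1,0.3,-0.2],
    [0.1,0.3,-0.2]
  ]
}}

```text
clock: 10.4
eef_pos: [476.7, 183.4, 230.6]
tcp_rot: [3.139, -0.437, 0.368]
contact_force: [-0.7, -0.4, -1.1]
opening: 0.199
grasp_force: 89.8
```

Run:
```python
from h import *
s=r.sense();print(s["eef_pos"][2]-off[2],s["contact_force"],s["tcp_rot"],Rb.as_euler('xyz'))
tplan(-14,-118,92);tplan(-14,62,92)
```

```text
92.48636658986288 [-0.66772201 -0.4003247  -1.06541124] [ 3.13919283 -0.43720525  0.3675016 ] [ 3.13854582 -0.43689577  0.0069742 ]
d [0.0001, 0.0004, 0.0006] rot [-0.0, -0.0, 0.0] world [477.2 183.1 230.1] clk 10.4
d [0.0013, -0.1796, 0.0007] rot [-0.0, -0.0, 0.0] world [413.7 351.6 230.1] clk 10.4
```

>>> {"name": "carry_out", "arguments": {
  "delta_pos": [
    [0,-0.015,0],
    [0,-0.033,0],
    [0,-0.05,0],
    [0,-0.067,0],
    [0.0005,-0.083,0],
    [0.001,-0.1,0],
    [0.001,-0.117,0],
    [0.001,-0.133,0]
  ],
  "rot": [
    [0,0,0],
    [0,0,0],
    [0,0,0],
    [0,0,0],
    [0,0,0],
    [0,0,0],
    [0,0,0],
    [0,0,0]
  ]
}}

```text
clock: 11.4
eef_pos: [431.0, 308.8, 232.7]
tcp_rot: [3.139, -0.44, 0.367]
contact_force: [0.1, -0.4, -1.3]
opening: 0.195
grasp_force: 89.8
```

Run:
```python
from h import *
import cv2
s=r.sense();print(s["eef_pos"][2]-off[2],s["contact_force"],s["wrist_torque"],s["opening"])
tplan(-14,66,92)
im=r.grab_frame("side");
f=lambda i,x0,y0,x1,y1,s:cv2.resize(i[y0:y1,x0:x1],None,fx=s,fy=s,interpolation=cv2.INTER_CUBIC)
cv2.imwrite("pics/g5.png",f(im,220,235,300,325,5))
```

```text
94.5642101481881 [ 0.09796255 -0.35137523 -1.26025298] [-0.28588729  0.39033326 -0.0356466 ] 0.1946790895925659
d [-0.0017, -0.0501, 0.0019] rot [-0.1, -0.2, 0.0] world [412.3 355.4 230.1] clk 11.4
```

View pics/g5.png

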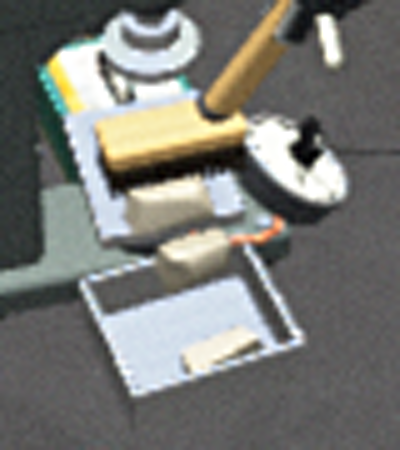

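One piece is in the tray (side (264,305)), one is falling, and the last is at the platen edge (side (253,276)). Continue the sweep, then lift.

>>> {"name": "carry_out", "arguments": {
  "delta_pos": [
    [-0.001,-0.017,0.001],
    [-0.001,-0.034,0.0015],
    [-0.0015,-0.048,0.0015],
    [-0.0015,-0.055,0.0015],
    [-0.0015,-0.055,0.0015],
    [0.01,-0.055,-0.03],
    [0.018,-0.055,-0.055]
  ],
  "rot": [
    [0,0,0],
    [0,0,0],
    [0,0,0],
    [0,0,0],
    [0,0,0],
    [0,0,0],
    [0,0,0]
  ]
}}

```text
clock: 12.32
eef_pos: [404.7, 356.9, 289.8]
tcp_rot: [3.139, -0.439, 0.368]
contact_force: [0.1, -0.6, -1.7]
opening: 0.2
grasp_force: 89.7
```

Run:
```python
from h import *
import cv2
s=r.sense();print(s["eef_pos"],s["contact_force"],s["opening"],s["qpos"])
im=r.grab_frame("side");cv2.imwrite("pics/g6full.png",im)
T=np.array(C["side"]["pose"]);c=C["side"]
def back(u,v,z):
    d=T[:3,:3]@[(u-c["cx"])/c["fx"],(v-c["cy"])/c["fy"],1];p=T[:3,3]+d*(z-T[2,3])/d[2]
    return np.round(R.from_euler('z',-q[2]).apply(p-[q[0],q[1],0])[:2])
for d in r.recognise("piece_a","side")+r.recognise("piece_b","side"):
    x=np.array(d["box"]);u,v=(x[0]+x[2])/2,(x[1]+x[3])/2
    print(np.round(x),round(d["p"],2),"platen",back(u,v,100),"tray",back(u,v,15))
print(np.round(proj("side",tf(q,[[-55,68,90],[55,68,90],[55,-68,90],[-55,-68,90],[-65,57,45],[65,57,45],[65,172,45],[-65,172,45]]))))
```

```text
[404.74935395 356.93083973 289.80859515] [ 0.13874185 -0.57444341 -1.69880998] 0.19974038181182963 [ 0.83392249  0.01356204  2.04829709 -0.30234433  0.70631499  2.23138606]
[253. 294. 269. 302.] 0.62 platen [  7. 171.] tray [-17. 100.]
[253. 301. 271. 311.] 0.46 platen [ 14. 206.] tray [ -9. 137.]
[245. 293. 256. 302.] 0.45 platen [ 41. 159.] tray [19. 86.]
[253. 294. 269. 302.] 0.62 platen [  7. 171.] tray [-17. 100.]
[253. 301. 271. 311.] 0.46 platen [ 14. 206.] tray [ -9. 137.]
[245. 293. 256. 302.] 0.45 platen [ 41. 159.] tray [19. 86.]
[[268. 276.]
 [240. 282.]
 [231. 258.]
 [258. 252.]
 [270. 282.]
 [237. 289.]
 [245. 313.]
 [280. 304.]]
```

All three pieces are in the tray (tester-frame y 86, 100, 137). Take the brush back the way it came.

>>> {"name": "carry_out", "arguments": {
  "delta_pos": [
    [-0.018,0.005,0.038],
    [-0.018,0.05,0.038],
    [-0.018,0.095,0.038],
    [-0.018,0.14,0.038],
    [-0.018,0.18,0.038],
    [-0.01,0.187,0.02],
    [0,0.188,0.0],
    [-0.045,0.21,-0.02]
  ],
  "rot": [
    [0,0,0],
    [0,0,0],
    [0,0,0],
    [0,0,0],
    [0,0,0],
    [0,0,0],
    [0,0,0],
    [-2,0,4]
  ]
}}

```text
clock: 13.48
eef_pos: [436.4, 143.9, 289.5]
tcp_rot: [3.137, -0.443, 0.289]
contact_force: [-0.7, -0.7, -0.6]
opening: 0.197
grasp_force: 90.3
```

Run:
```python
from h import *
s=r.sense();print(s["eef_pos"],s["contact_force"],s["opening"],s["qpos"])
bplan(470,120,150,.15);bplan(465,-40,150,-.08);bplan(510.4,-232.5,120,-.2644)
```

```text
[436.37458075 143.90969107 289.48386536] [-0.66149628 -0.7337782  -0.64058263] 0.19689820621116405 [ 0.33078847 -0.15731758  2.2042276  -0.03691779  0.65270898  1.6378179 ]
d [-0.0623, 0.0197, -0.0279] rot [-3.1, -0.4, 6.8] world [376.5 105.7 288.1] clk 13.475
d [-0.103, 0.1507, -0.0466] rot [-8.7, -0.4, 18.8] world [370.7 -32.6 288.1] clk 13.475
d [-0.1191, 0.3324, -0.0202] rot [-13.2, -0.4, 28.3] world [ 419.  -207.9  258.1] clk 13.475
```

>>> {"name": "carry_out", "arguments": {
  "delta_pos": [
    [-0.03,0.01,-0.014],
    [-0.062,0.02,-0.028],
    [-0.076,0.064,-0.035],
    [-0.09,0.107,-0.041],
    [-0.103,0.15,-0.0466],
    [-0.108,0.205,-0.04],
    [-0.114,0.26,-0.03],
    [-0.119,0.315,-0.022]
  ],
  "rot": [
    [-1.5,0,3],
    [-3.1,0,6.8],
    [-5,0,10.8],
    [-7,0,14.8],
    [-8.7,-0.4,18.8],
    [-10,-0.4,22],
    [-11.5,-0.4,25],
    [-13,-0.4,28]
  ]
}}

```text
clock: 14.48
eef_pos: [410.6, -193.8, 257.1]
tcp_rot: [3.138, -0.433, -0.252]
contact_force: [0.8, 1.8, -0.7]
opening: 0.202
grasp_force: 90.3
```

Run:
```python
from h import *
s=r.sense();print(s["eef_pos"],s["contact_force"],s["opening"],s["qpos"])
bplan(510.4,-232.5,30,-.2644);bplan(510.4,-232.5,1,-.2644)
```

```text
[ 410.64325156 -193.8050391   257.1341241 ] [ 0.82943811  1.83712987 -0.65985193] 0.20192094811279276 [-0.51971584 -0.11124754  2.24437864  0.1927384   0.59727553  1.167049  ]
d [-0.0268, 0.0113, 0.0858] rot [-0.1, 0.2, 0.3] world [ 419.  -207.9  168.1] clk 14.475
d [-0.0389, 0.0112, 0.1121] rot [-0.1, 0.2, 0.3] world [ 419.  -207.9  139.1] clk 14.475
```

>>> {"name": "carry_out", "arguments": {
  "delta_pos": [
    [-0.009,0.005,0.03],
    [-0.018,0.0113,0.06],
    [-0.0268,0.0113,0.0858],
    [-0.033,0.0113,0.099],
    [-0.0365,0.0113,0.1065],
    [-0.0389,0.0113,0.1118],
    [-0.0389,0.0113,0.1118],
    [-0.0391,0.0113,0.1124]
  ],
  "rot": [
    [0,0,0],
    [0,0,0],
    [-0.1,0.2,0.3],
    [-0.1,0.2,0.3],
    [-0.1,0.2,0.3],
    [-0.1,0.2,0.3],
    [-0.1,0.2,0.3],
    [-0.1,0.2,0.3]
  ]
}}

```text
clock: 15.48
eef_pos: [420.3, -205.9, 140.5]
tcp_rot: [3.139, -0.438, -0.254]
contact_force: [-0.4, 0.3, -1.7]
opening: 0.199
grasp_force: 90.2
```

Run:
```python
from h import *
s=r.sense();print(s["eef_pos"],s["tcp_rot"],s["contact_force"],s["wrist_torque"],s["opening"],s["qpos"])
bplan(510.4,-232.5,0,-.2644)
```

```text
[ 420.26895788 -205.89127892  140.54248744] [ 3.13889109 -0.43803252 -0.25421645] [-0.37767057  0.31995973 -1.67537065] [0.0828237  0.3744272  0.01812057] 0.1991139205515831 [-0.53757855  0.14560176  2.34178712  0.47183919  0.25805311  0.85469983]
d [-0.0017, 0.0023, 0.0019] rot [-0.1, -0.1, 0.2] world [ 419.  -207.9  138.1] clk 15.475
```

>>> {"name": "carry_out", "arguments": {
  "delta_pos": [
    [-0.0005,0,0.001],
    [-0.001,0,0.0022],
    [-0.001,0,0.0022],
    [-0.001,0,0.0022]
  ],
  "rot": [
    [0,0,0],
    [0,0,0],
    [0,0,0],
    [0,0,0]
  ]
}}

```text
clock: 15.98
eef_pos: [420.4, -205.8, 138.1]
tcp_rot: [3.139, -0.438, -0.254]
contact_force: [-0.7, -0.8, -0.3]
opening: 0.201
grasp_force: 90.7
```

>>> {"name": "carry_out", "arguments": {
  "delta_pos": [
    [0,0,0],
    [0,0,0],
    [0,0,0],
    [0,0,0]
  ],
  "rot": [
    [0,0,0],
    [0,0,0],
    [0,0,0],
    [0,0,0]
  ],
  "claw": 0.06,
  "grip_force": 40
}}

```text
clock: 16.48
eef_pos: [420.3, -205.8, 138.0]
tcp_rot: [3.139, -0.438, -0.254]
contact_force: [-0.4, 0.3, -0.5]
opening: 0.703
grasp_force: 0.0
```

>>> {"name": "carry_out", "arguments": {
  "delta_pos": [
    [0,0,-0.01],
    [0,0,-0.03],
    [0,0,-0.06],
    [0,0,-0.1],
    [0,0,-0.12]
  ],
  "rot": [
    [0,0,0],
    [0,0,0],
    [0,0,0],
    [0,0,0],
    [0,0,0]
  ]
}}

```text
clock: 17.1
eef_pos: [370.8, -192.8, 248.4]
tcp_rot: [3.138, -0.44, -0.254]
contact_force: [0.1, -0.6, 0.3]
opening: 0.705
grasp_force: 0.0
```

Run:
```python
from h import *
import cv2
s=r.sense();print(s["eef_pos"],s["tcp_rot"],s["qpos"],s["clock"])
for n in("side","top"):
    im=r.grab_frame(n)
    print(n,[(np.round(d["box"]),round(d["p"],2)) for d in r.recognise("brush",n)])
print("pred",[np.round(proj(n,tf(b,[[55,22,47],[55,-22,47],[-55,-22,47],[-110,0,157]]))).tolist() for n in C])
a=cv2.imread("pics/g6full.png")[252:285,262:295];a0=cv2.imread("pics/side0.png")[252:285,262:295];t0=cv2.imread("pics/top0.png")[163:193,145:176]
z=lambda i:cv2.resize(i,(400,400),interpolation=cv2.INTER_CUBIC)
im=r.grab_frame("side")
cv2.imwrite("pics/k.png",np.hstack([z(a0),z(t0)]))
```

```text
[ 370.82719694 -192.76136532  248.39643028] [ 3.1382091  -0.43963826 -0.2539779 ] [-0.58627681 -0.16877047  2.31518014  0.24632781  0.5898877   1.06227355] 17.1
side [(array([253., 177., 287., 204.]), 0.86), (array([268., 135., 285., 157.]), 0.48)]
top [(array([371., 260., 407., 279.]), 0.97), (array([269., 200., 301., 230.]), 0.8)]
pred [[[251.0, 191.0], [254.0, 186.0], [275.0, 190.0], [286.0, 176.0]], [[290.0, 202.0], [298.0, 208.0], [281.0, 228.0], [268.0, 225.0]]]
```

View pics/k.png

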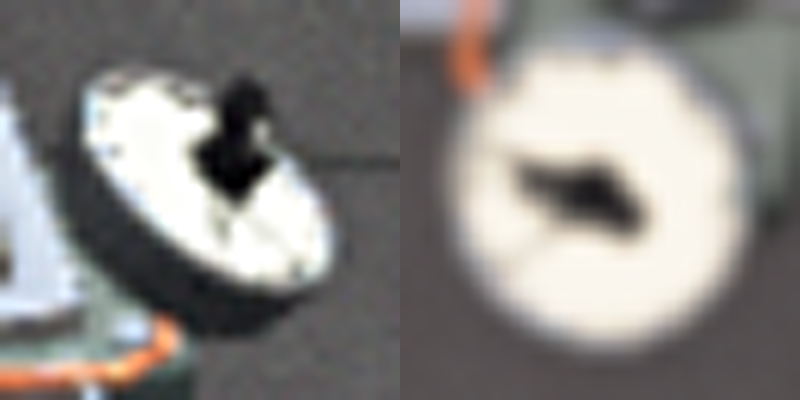

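The brush stands where it was. The enlarged gauge shows the live hand/zero mark toward side (286,274) and the tell-tale hand toward side (279,271) / top (153,175), i.e. about 1.0 rad.

```bash
cat >> h.py <<'E'
def tri():
    f=lambda p:np.concatenate([proj("side",p)[0]-[278.7,266.4],proj("top",p)[0]-[160.15,176.9]])
    s=least_squares(f,[430,290,60]);return s.x,s.fun
G=tri()[0]
def gplan(h,a,yaw=.355,lat=(0,0,0)):  # tcp height h over face, bar at telltale angle a
    c,s=np.cos(np.radians(35)),np.sin(np.radians(35))
    Rg=R.from_euler('z',yaw)*R.from_matrix([[c,0,-s],[0,1,0],[s,0,c]])
    th=np.radians(45)-a;y=np.array([np.cos(th),np.sin(th),0]);z=np.array([0,0,-1.])
    plan(G+lat+Rg.apply([0,0,h]),Rg*R.from_matrix(np.c_[np.cross(y,z),y,z]))
E
python3 - <<'E'
from h import *
print(tri(),tf(q,[-115,0,60]))
gplan(120,1.0);gplan(33,1.0)
E
```

```text
(array([426.39692586, 294.1627965 ,  60.78321577]), array([-0.53640805, -0.1939642 , -0.37016525,  0.46615718])) [[429.57186528 291.48846317  60.        ]]
d [-0.1504, -0.4457, 0.0247] rot [8.8, 21.4, -107.0] world [361.9 270.2 159.1] clk 17.35
d [-0.1435, -0.4744, 0.1065] rot [8.8, 21.4, -107.0] world [408.6 287.6  87.8] clk 17.35
```

>>> {"name": "carry_out", "arguments": {
  "delta_pos": [
    [-0.015,-0.045,0.002],
    [-0.03,-0.09,0.005],
    [-0.045,-0.134,0.007],
    [-0.06,-0.178,0.01],
    [-0.075,-0.223,0.012],
    [-0.09,-0.267,0.015],
    [-0.105,-0.312,0.017],
    [-0.12,-0.357,0.02]
  ],
  "rot": [
    [0.8,2,-10],
    [1.6,4,-20],
    [2.4,6,-30],
    [3.3,8,-40],
    [4.1,10,-50],
    [5,12,-60],
    [5.8,14,-70],
    [6.6,16,-80]
  ],
  "claw": 0.045
}}

```text
clock: 18.35
eef_pos: [363.3, 179.8, 175.6]
tcp_rot: [2.607, -0.308, 1.269]
contact_force: [1.7, -0.5, 0.7]
opening: 0.53
grasp_force: 0.0
```

```bash
echo 'G=np.array([428,293,60.4])' >>h.py
python3 - <<'E'
from h import *
print(r.sense()["qpos"])
gplan(120,1.0);gplan(33,1.0)
E
```

```text
[ 0.6735029  -0.0375922   2.51664223 -1.19607688  0.30051902  2.16148065]
d [0.0761, -0.044, 0.0227] rot [2.2, 5.6, -28.3] world [363.5 269.1 158.7] clk 18.35
d [0.0835, -0.0494, 0.1092] rot [2.2, 5.6, -28.3] world [410.3 286.4  87.4] clk 18.35
```

The wrist nears the q4 limit, so I lean the tool about 6° toward the arm's plane while keeping the bar heading.

```bash
cat >> h.py <<'E'
def kplan(h,a,yaw=.355,tilt=30,az=26):  # grasp point h over the face
    c,s=np.cos(np.radians(35)),np.sin(np.radians(35))
    Rg=R.from_euler('z',yaw)*R.from_matrix([[c,0,-s],[0,1,0],[s,0,c]])
    th=np.radians(45)-a;y=np.array([np.cos(th),np.sin(th),0]);z=np.array([0,0,-1.])
    Ri=Rg*R.from_matrix(np.c_[np.cross(y,z),y,z])
    t,A=np.radians(tilt),np.radians(az);zt=np.array([np.sin(t)*np.cos(A),np.sin(t)*np.sin(A),-np.cos(t)])
    v=np.cross(Ri.apply([0,0,1]),zt);Rd=R.from_rotvec(v/np.linalg.norm(v)*np.arcsin(np.linalg.norm(v)))
    plan(G+Rg.apply([0,0,h])-6*zt,Rd*Ri)
E
python3 - <<'E'
from h import *
kplan(105,1.0)
E
```

```text
d [0.077, -0.044, 0.0317] rot [8.1, 5.9, -28.5] world [368.8 270.8 151.6] clk 18.35
```

>>> {"name": "carry_out", "arguments": {
  "delta_pos": [
    [0.02,-0.011,0.0],
    [0.04,-0.022,0.0],
    [0.06,-0.035,0.01],
    [0.077,-0.044,0.02],
    [0.077,-0.044,0.0317],
    [0.077,-0.044,0.0317]
  ],
  "rot": [
    [3,2,-7],
    [6,4,-14],
    [7,5,-21],
    [8.1,5.9,-28.5],
    [8.1,5.9,-28.5],
    [8.1,5.9,-28.5]
  ]
}}

```text
clock: 19.1
eef_pos: [369.7, 268.6, 151.2]
tcp_rot: [2.639, -0.148, 1.758]
contact_force: [-0.4, -0.1, 1.5]
opening: 0.528
grasp_force: 0.0
```

Run:
```python
from h import *
print(r.sense()["qpos"])
kplan(105,1.0);kplan(60,1.0);kplan(27,1.0)
```

```text
[ 0.71703972  0.09956236  2.40746169 -0.80745266  0.18397385  1.33297077]
d [0.0023, -0.0004, -0.0003] rot [-0.0, 0.2, -0.4] world [368.8 270.8 151.6] clk 19.1
d [0.0011, 0.0041, 0.0445] rot [-0.0, 0.2, -0.4] world [393.  279.7 114.7] clk 19.1
d [0.0003, 0.0073, 0.0773] rot [-0.0, 0.2, -0.4] world [410.8 286.3  87.7] clk 19.1
```

>>> {"name": "carry_out", "arguments": {
  "delta_pos": [
    [0.001,0.002,0.022],
    [0.001,0.004,0.0445],
    [0.0005,0.006,0.062],
    [0.0003,0.0073,0.0773],
    [0.0003,0.0073,0.0773],
    [0.0003,0.0073,0.0773]
  ],
  "rot": [
    [0,0.2,-0.4],
    [0,0.2,-0.4],
    [0,0.2,-0.4],
    [0,0.2,-0.4],
    [0,0.2,-0.4],
    [0,0.2,-0.4]
  ]
}}

```text
clock: 19.85
eef_pos: [415.3, 288.6, 104.3]
tcp_rot: [2.656, -0.143, 1.764]
contact_force: [-0.3, -1.3, 0.6]
opening: 0.526
grasp_force: 0.0
```

Run:
```python
from h import *
s=r.sense();print(s["qpos"],s["contact_force"])
kplan(27,1.0)
```

```text
[ 0.66767884  0.28189054  2.3358839  -1.29522043  0.10495368  1.77809502] [-0.29542655 -1.32390438  0.59344033]
d [-0.0037, -0.0119, 0.012] rot [-1.1, 0.2, 0.1] world [410.8 286.3  87.7] clk 19.85
```

```bash
cat >> h.py <<'E'
def kplan(h,a,yaw=.355,tilt=24,az=31):  # grasp point h over face, pads containing the bar direction
    c,s=np.cos(np.radians(35)),np.sin(np.radians(35))
    Rg=R.from_euler('z',yaw)*R.from_matrix([[c,0,-s],[0,1,0],[s,0,c]])
    th=np.radians(135)-a;bar=Rg.apply([np.cos(th),np.sin(th),0])
    t,A=np.radians(tilt),np.radians(az);zt=np.array([np.sin(t)*np.cos(A),np.sin(t)*np.sin(A),-np.cos(t)])
    x=bar-zt*(bar@zt);x/=np.linalg.norm(x);y=np.cross(zt,x)
    if y@Rg.apply([np.cos(th-np.pi/2),np.sin(th-np.pi/2),0])<0:x,y=-x,-y
    plan(G+Rg.apply([0,0,h])-6*zt,R.from_matrix(np.c_[x,y,zt]))
E
python3 - <<'E'
from h import *
kplan(80,1.0)
E
```

```text
d [-0.0024, -0.0174, -0.0406] rot [5.3, 0.4, 0.4] world [382.9 275.8 131.4] clk 19.85
```

>>> {"name": "carry_out", "arguments": {
  "delta_pos": [
    [0,-0.002,-0.02],
    [-0.001,-0.008,-0.04],
    [-0.0024,-0.0174,-0.0406],
    [-0.0024,-0.0174,-0.0406],
    [-0.0024,-0.0174,-0.0406]
  ],
  "rot": [
    [0,0,0],
    [2,0,0],
    [5.3,0.4,0.4],
    [5.3,0.4,0.4],
    [5.3,0.4,0.4]
  ]
}}

```text
clock: 20.48
eef_pos: [382.9, 275.9, 132.0]
tcp_rot: [2.748, -0.154, 1.759]
contact_force: [0.6, -0.2, 0.3]
opening: 0.527
grasp_force: 0.0
```

Run:
```python
from h import *
s=r.sense();print(s["qpos"],s["contact_force"])
kplan(80,1.0);kplan(45,1.);kplan(26,1.)
```

```text
[ 0.65092416  0.16893822  2.33503746 -0.20077858  0.22319227  0.68021485] [ 0.58791459 -0.23754128  0.31640285]
d [-0.0002, -0.0003, 0.0005] rot [0.1, -0.1, -0.2] world [382.9 275.8 131.4] clk 20.475
d [-0.0013, 0.0069, 0.0348] rot [0.1, -0.1, -0.2] world [401.7 282.8 102.7] clk 20.475
d [-0.0019, 0.0109, 0.0533] rot [0.1, -0.1, -0.2] world [411.9 286.6  87.2] clk 20.475
```

Reached well now. Descend to the knob.

>>> {"name": "carry_out", "arguments": {
  "delta_pos": [
    [-0.0007,0.003,0.017],
    [-0.0013,0.007,0.035],
    [-0.0016,0.009,0.045],
    [-0.0019,0.011,0.053],
    [-0.0019,0.011,0.053],
    [-0.0019,0.011,0.053]
  ],
  "rot": [
    [0,0,0],
    [0,0,0],
    [0,0,0],
    [0,0,0],
    [0,0,0],
    [0,0,0]
  ]
}}

```text
clock: 21.22
eef_pos: [411.8, 286.5, 86.9]
tcp_rot: [2.749, -0.153, 1.759]
contact_force: [-0.0, 0.7, 0.8]
opening: 0.53
grasp_force: 0.0
```

Run:
```python
from h import *
s=r.sense();print(s["qpos"],s["contact_force"])
kplan(26,1.)
```

```text
[ 0.6265327   0.3145239   2.30269264 -0.31317759  0.11149851  0.77272472] [-0.03311703  0.71108472  0.7600748 ]
d [0.0001, 0.0002, -0.0002] rot [0.0, -0.0, -0.1] world [411.9 286.6  87.2] clk 21.225
```

>>> {"name": "carry_out", "arguments": {
  "delta_pos": [
    [0,0,0],
    [0,0,0],
    [0,0,0],
    [0,0,0],
    [0,0,0]
  ],
  "rot": [
    [0,0,0],
    [0,0,0],
    [0,0,0],
    [0,0,0],
    [0,0,0]
  ],
  "claw": 0.0,
  "grip_force": 30
}}

```text
clock: 21.85
eef_pos: [413.5, 287.2, 88.2]
tcp_rot: [2.746, -0.155, 1.759]
contact_force: [4.3, -5.7, 8.5]
opening: 0.267
grasp_force: 29.0
```

Run:
```python
from h import *
s=r.sense();print(s["eef_pos"],s["tcp_rot"],s["contact_force"],s["wrist_torque"],s["opening"],s["grasp_force"])
for a in(1,.83,.67,.5,.33,.17,0,-.03):kplan(26,a)
```

```text
[413.46277261 287.20551968  88.21566565] [ 2.74607557 -0.15502936  1.75924933] [ 4.27932458 -5.6951437   8.54847422] [-0.57848672 -1.03521689 -0.4533794 ] 0.2668964484822729 29.039630724927292
d [-0.0005, -0.0019, 0.0003] rot [0.2, -0.1, -0.2] world [411.9 286.6  87.2] clk 21.85
d [-0.0005, -0.0019, 0.0003] rot [0.2, -0.1, -9.7] world [411.9 286.6  87.2] clk 21.85
d [-0.0005, -0.0019, 0.0003] rot [0.2, -0.1, -18.7] world [411.9 286.6  87.2] clk 21.85
d [-0.0005, -0.0019, 0.0003] rot [0.2, -0.1, -28.4] world [411.9 286.6  87.2] clk 21.85
d [-0.0005, -0.0019, 0.0003] rot [0.3, -0.1, -38.1] world [411.9 286.6  87.2] clk 21.85
d [-0.0005, -0.0019, 0.0003] rot [0.3, -0.0, -47.3] world [411.9 286.6  87.2] clk 21.85
d [-0.0005, -0.0019, 0.0003] rot [0.3, -0.0, -57.2] world [411.9 286.6  87.2] clk 21.85
d [-0.0005, -0.0019, 0.0003] rot [0.3, -0.0, -58.9] world [411.9 286.6  87.2] clk 21.85
```

>>> {"name": "carry_out", "arguments": {
  "delta_pos": [
    [0,0.001,0],
    [0.0005,0.0019,0],
    [0.0005,0.0019,0],
    [0.0005,0.0019,0],
    [0.0005,0.0019,0],
    [0.0005,0.0019,0],
    [0.0005,0.0019,0],
    [0.0005,0.0019,0]
  ],
  "rot": [
    [0,0,-5],
    [0,0,-13],
    [0,0,-21],
    [0,0,-29],
    [0,0,-37],
    [0,0,-45],
    [0,0,-52],
    [0,0,-57]
  ]
}}

```text
clock: 22.85
eef_pos: [414.3, 287.7, 88.2]
tcp_rot: [2.79, 0.237, 2.684]
contact_force: [6.3, 1.5, -4.4]
opening: 0.261
grasp_force: 33.2
```

Run:
```python
from h import *
s=r.sense();print(s["qpos"],s["contact_force"],s["wrist_torque"],s["opening"],s["grasp_force"])
kplan(26,0)
```

```text
[ 0.62517345  0.3143099   2.29779472 -0.29885326  0.11443869 -0.24078117] [ 6.34860999  1.48851024 -4.37210625] [-0.34970377 -0.41788837 -0.2972072 ] 0.26137517944422173 33.18453133106232
d [0.0018, -0.0021, -0.0001] rot [0.1, 0.0, 0.0] world [411.9 286.6  87.2] clk 22.85
```

>>> {"name": "carry_out", "arguments": {
  "delta_pos": [
    [0,0,0],
    [0,0,0],
    [0,0,0],
    [0,0,0]
  ],
  "rot": [
    [0,0,0],
    [0,0,0],
    [0,0,0],
    [0,0,0]
  ],
  "claw": 0.045
}}

```text
clock: 23.35
eef_pos: [413.5, 287.2, 87.5]
tcp_rot: [2.791, 0.235, 2.681]
contact_force: [0.2, 0.3, 0.8]
opening: 0.529
grasp_force: 0.0
```

>>> {"name": "carry_out", "arguments": {
  "delta_pos": [
    [0,0,-0.02],
    [0,0,-0.05],
    [0,0,-0.1],
    [0,0,-0.15],
    [0,0,-0.2],
    [0,0,-0.23],
    [0,0,-0.23]
  ],
  "rot": [
    [0,0,0],
    [0,0,0],
    [0,0,0],
    [0,0,0],
    [0,0,0],
    [0,0,0],
    [0,0,0]
  ]
}}

```text
clock: 24.22
eef_pos: [333.7, 239.3, 299.9]
tcp_rot: [2.786, 0.238, 2.68]
contact_force: [0.0, 1.1, -0.6]
opening: 0.528
grasp_force: 0.0
```

```bash
cat > ang.py <<'E'
from h import *
import cv2,sys
# darkness on the gauge along rays: synthetic fit of the bar silhouette in the images
c,s=np.cos(np.radians(35)),np.sin(np.radians(35))
def mask(n,a,yaw,shape,k=4):
    Rg=R.from_euler('z',yaw)*R.from_matrix([[c,0,-s],[0,1,0],[s,0,c]])
    th=np.radians(135)-a;u=np.array([np.cos(th),np.sin(th),0]);v=np.array([-u[1],u[0],0])
    P=np.array([u*i*22+v*j*6.5+[0,0,h] for i in(-1,1) for j in(-1,1) for h in(10,32)])
    m=np.zeros((shape[0]*k,shape[1]*k),np.float32)
    f=lambda P:((proj(n,Rg.apply(P)+G)+.5)*k).astype(np.float32)
    cv2.fillConvexPoly(m,cv2.convexHull(f(P)).astype(int).reshape(-1,1,2),1)
    cv2.fillConvexPoly(m,cv2.convexHull(f(np.array([u*40-v*1.5,u*40+v*1.5,u*10+v*2,u*10-v*2]))).astype(int).reshape(-1,1,2),1)
    return cv2.resize(m,(shape[1],shape[0]),interpolation=cv2.INTER_AREA)
def est(n,im):
    g=cv2.cvtColor(im,cv2.COLOR_BGR2GRAY).astype(np.float32)
    ctr=proj(n,G+[-8,-3,12])[0];x,y=np.round(ctr).astype(int);w=9
    D=np.clip(1-g/200,0,1)[y-w:y+w+1,x-w:x+w+1]
    out=[]
    for a in np.arange(-.6,4.7,.05):
        M=cv2.GaussianBlur(mask(n,a,.355,g.shape),(0,0),.6)
        best=-1
        for dx in np.arange(-2,2.1,.5):
            for dy in np.arange(-2,2.1,.5):
                W=cv2.warpAffine(M,np.float32([[1,0,dx],[0,1,dy]]),(g.shape[1],g.shape[0]))[y-w:y+w+1,x-w:x+w+1]
                # ignore dark outside face
                v=((D-W)[FACE[n]]**2).mean();best=v if best<0 or v<best else best
        out.append((best,round(a,2)))
    return sorted(out)[:6]
FACE={}
for n in C:
    Rg=R.from_euler('z',.355)*R.from_matrix([[c,0,-s],[0,1,0],[s,0,c]])
    t=np.linspace(0,6.28,60);E=proj(n,Rg.apply(np.c_[40*np.cos(t),40*np.sin(t),0*t])+G)
    m=np.zeros((384,512),np.uint8);cv2.fillConvexPoly(m,np.round(E).astype(int).reshape(-1,1,2),1)
    x,y=np.round(proj(n,G+[-8,-3,12])[0]).astype(int);FACE[n]=m[y-9:y+10,x-9:x+10]>0
for n in C:
    new=r.grab_frame(n);cv2.imwrite(f"pics/{n}_end.png",new)
    print(n,"start",[(round(float(e),4),float(a)) for e,a in est(n,cv2.imread(f"pics/{n}0.png"))]);print(n,"now",[(round(float(e),4),float(a)) for e,a in est(n,new)])
print(r.sense()["qpos"],r.sense()["clock"])
E
python3 ang.py
```

```text
side start [(0.0092, 4.45), (0.0098, 4.5), (0.0101, 4.4), (0.0108, 4.55), (0.013, 4.35), (0.0158, 4.6)]
side now [(0.0164, 4.1), (0.0166, 4.15), (0.017, 4.05), (0.0178, 4.2), (0.0196, 4.0), (0.0197, 4.25)]
top start [(0.0531, 0.85), (0.0534, 0.9), (0.0537, 3.85), (0.0537, 0.75), (0.0537, 0.7), (0.0537, 3.9)]
top now [(0.0374, 0.15), (0.0384, 0.2), (0.039, 0.1), (0.0393, 0.25), (0.0414, 0.3), (0.0426, 0.05)]
[ 0.65291404 -0.25964603  2.25232666 -0.06712643  0.7326231  -0.45916503] 24.325
```

Run:
```python
import cv2
for f in("side0","side_end"):
    g=cv2.imread(f"pics/{f}.png",0)[255:280,268:291]
    print(f)
    for i,row in enumerate(g):print(255+i,' '.join(f"{v:3d}" for v in row))
```

```text
side0
255  93  90  87  86  89  92  89  86  91  96  94  92  95  92  91  96  94  92  91  95  95  90  92
256  86  91  85  89  87  90  85  86  89  91  97  90  88  97  95  95  92  93  96  89  92  89  90
257  91  84  84  99 112 110  99  90  85  85  87  89  92  94  93  97 100  95  92  94  92  95  88
258  83  99 145 168 140 141 170 169 133 108 100  90  96  67  61  93  95  97  97  92  87  87  92
259  88 166 167 136 175 240 245 195 136 171 158 108  68  37  27  43  85  91  93  89  89  95  90
260  84 213 243 236 254 255 255 255 210 136 151 101  38  19  26  29  79  97  96  86  88  87  92
261  77 212 212 253 254 254 254 254 255 255 255 175  29  14  28  47  64  89  91  91  90  91  88
262  72 219 234 254 253 252 251 252 255 255 255 179  37   5  45 151  91  82  93  92  92  89  95
263  81 229 251 254 254 252 252 252 255 231 159  59  20  16  52 146  94  83  86  85  89  88  90
264  60 133 213 193 250 252 252 253 255 180  49  13  16  20  45  79 123 108  75  78  81  86  85
265  51  80 198 248 255 254 252 253 255 220  76  11  19   9  18  10  94 192 123  70  66  63  63
266  52  60 105 223 252 254 254 253 25
[... 3014 characters left out ...]
 254 198 223 245 244 137  84
273 151  90  45  44  39  46  43  45  43  87 144 206 246 254 255 255 255 237 153 225 234 131  83
274 189 149  89  53  42  43  44  36  40  39  54  91 147 203 245 228 229 215 145 202 166 101  86
275 161 155 146  89  43  34  38  37  38  38  33  33  57  82 117 125 154 159 131 104  92  87  95
276 191 159 163 133  86  55  35  32  35  41  35  30  32  33  38  45  50  62  56  63  82  88  88
277 120 146 158 161 154 132  66  33  32  33  37  31  34  31  31  30  28  41  71  89  90  91  87
278  98 143 158 183 207 199 146 121  69  33  29  37  40  33  35  35  57  80  91  92  90  92  93
279 113 146 161 182 220 221 169 191 159  69  35  45  38  33  38  59  88  95  93  93  90  90  92
```

>>> {"name": "carry_out", "arguments": {
  "delta_pos": [
    [0,0,-0.02],
    [0,0,-0.04],
    [0.0,0,-0.05]
  ],
  "rot": [
    [0,0,0],
    [0,0,0],
    [0,0,0]
  ]
}}

```text
clock: 24.7
eef_pos: [315.8, 228.3, 342.5]
tcp_rot: [2.793, 0.235, 2.682]
contact_force: [-0.1, 0.5, -0.8]
opening: 0.528
grasp_force: 0.0
```

The numeric crop shows the tell-tale hand gone from side (279,270) and now lying on the zero line through (283,270)–(286,274). One last check of the other items, then hand in.

Run:
```python
from h import *
import cv2
for n,ts in(("side",["piece_a","brush","wipes_box"]),("top",["wipes_box","bench_timer","brush"])):
    im=r.grab_frame(n)
    for t in ts:print(n,t,[(np.round(d["box"]).astype(int).tolist(),round(d["p"],2)) for d in r.recognise(t,n)])
print(r.sense()["clock"]);print(r.sign_off())
```

```text
side piece_a [([255, 299, 271, 310], 0.55), ([252, 295, 265, 305], 0.54), ([242, 291, 258, 301], 0.4), ([251, 175, 288, 201], 0.35)]
side brush [([254, 174, 287, 203], 0.74), ([263, 134, 285, 157], 0.53)]
side wipes_box [([263, 257, 290, 281], 0.51), ([227, 241, 251, 264], 0.5), ([204, 193, 287, 296], 0.22)]
top wipes_box [([180, 142, 212, 172], 0.82)]
top bench_timer [([228, 216, 246, 230], 0.81)]
top brush [([368, 261, 404, 280], 0.85), ([268, 203, 296, 230], 0.8)]
25.1
the job is handed in; nothing more can be done
None
```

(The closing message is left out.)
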